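Roll the foam can back onto its non-slip strip

TASK

The can of shaving foam lies on its side on the glass shelf: roll it along the shelf, pushing with the fingertips on its upper half only, until it rests still and square along the white centre line of the blue non-slip strip, then move clear of it. Do not lift or grip the can, and leave the tumbler of toothbrushes, the soap dishes and the tube as they are.

Things in the scene. Friction and masses are not known exactly. Their poses are not given: they have to be found in the camera images.
- can: Foam can on its side, a cylinder 53 mm across, 150 mm long, 0.24 kg; red, white cap at +x, white label at +z. Origin mid-axis, 26.5 mm above the glass; x along the axis (level), y and z turn as it rolls, z up at the start. Slick (friction 0.2). Let go at 50 mm/s it runs on 3 mm. Pushed slowly from behind 35 mm above the glass it rolls ahead of a finger; over 45 the finger may ride over it.
- strip: Thin blue non-slip strip stuck flat on the glass (no step), 200 mm along its x by 44 mm along its y, with a 4 mm white line along its x through the middle. The origin is at its centre, on the glass. It lies along the shelf (in its y or -y direction) from the can, whose axis is nearly parallel to the strip's x at the start.
- shelf: Fixed glass shelf, 280 mm along its x by 860 mm along its y, glass top 170 mm above its origin, which is on the counter under the middle of the shelf. A grey hook rail with three tongue cleaners hangs on its +x edge, from 10 mm below to at most 3 mm above the glass top, not in the way.
- tumbler: Steel tumbler, 74 mm across and 100 mm tall, with three toothbrushes standing in it up to 185 mm; near one end of the shelf. Origin under its centre. Leave alone.
- soap_dishes: Stacked pair of plastic soap dishes, 85 mm along x by 115 mm along y, 44 mm tall; near the other end of the shelf. Origin under its centre. Leave alone.
- tube: Closed tube lying on the shelf beside the can's path, on the far side: 48 mm along x, from y = -69 to +86 mm, 22 mm tall. Origin under its middle. Leave alone.
Things that resemble listed ones, but are neither listed nor needed, are in the scene too. What is shaped like the can but orange or turquoise is not meant.

How it is judged:
On the way:
1. the can has rolled half a turn on the shelf (angle between can's own z axis and vertical above 2.6 rad), for 0.02 s.
At the end, for the whole second after the job is handed in: The can lies at rest on the shelf with its axis within 12 mm of the strip's white line and within 0.14 rad of its direction, its middle within 35 mm of the strip's middle lengthways; tumbler, soap dishes and tube stand within 15 mm of where they were, not tipped (y of can in the frame of strip between -0.012 and 0.012 m and x of can in the frame of strip between -0.035 and 0.035 m and z of can in the frame of strip between 0.022 and 0.031 m and angle between the x axis of can and the x axis of strip, either way round below 0.14 rad and linear speed of can below 0.01 m/s and angular speed of can below 0.3 rad/s and distance of each of tumbler, soap_dishes, tube from where it was at the start of the episode below 0.015 m and angle between each of tumbler, soap_dishes, tube's own z axis and vertical below 0.15 rad); the robot touches nothing.
It fails at once if the can is lifted (its axis rises more than 8 mm) (height (world z) of can above 0.2045 m).
It fails at once if the fingers touch the can below its middle (contact force between the fingers and can above 0.3 N and height (world z) of the grasp point below 0.2085 m).
It fails at once if the tumbler, the soap dishes or the tube is moved or tipped (distance of any of tumbler, soap_dishes, tube from where it was at the start of the episode above 0.02 m or angle between any of tumbler, soap_dishes, tube's own z axis and vertical above 0.3 rad).
It also fails if it takes over 54 s, if anything falls off the work surface, if the arm or the gripper's body presses on something with over 40 N, if the wrist force passes 120 N, or if a joint passes its speed limit or range.

ROBOT

A 6-joint arm with a two-finger parallel gripper is mounted at the origin on the work surface. World frame = base frame: x ahead of the robot, y to its left, z up, the work surface at z = 0. Lengths are in m, angles in rad, forces in N, time in s.
With the tool pointing down it reaches from about 0.275 to 0.825 m from the base axis. Payload 5.2 kg.
Tool frame: the origin (TCP) lies between the finger pads; the fingertips stand 22 mm ahead of it and the grasp point (between the pads) lies 3 mm ahead of it; y points along the fingers, z is the direction in which the jaws open and shut, and the axes are right-handed (so a half turn about y gives the same grasp; the last joint's range is limited). The gripper opens to 93 mm and grips with 3 to 60 N. Pads are 15 mm wide; open, the fingers measure 128 mm over their backs; the gripper's body (75 mm by 188 mm) begins 65 mm behind the grasp point.
Start: joints at [-1.534, 0.259, 1.535, -0, 1.348, -0.203], TCP at [0.131, -0.534, 0.241] pointing down, gripper open.
Joint ranges: [-3.14, 3.14], [-0.91, 2.08], [0.19, 2.58], [-1.22, 4.36], [0.22, 2.71], [-3.12, 3.12]. Speed limits (rad/s): [2.57, 2.57, 3.14, 3.14, 3.14, 3.14].

INTERFACE

Orientations are given as a 3x3 rotation matrix whose columns are the frame's x, y, z axes.
In Python, from station import arm gives the robot as it stands.
- The arm moves only by the tool move_arm, never from a script. Its argument "plan" is one flat list of numbers, 5 for each row, row after row: the shift along the world's x, y, z as a fraction of full scale, then the turn about the world's z as a fraction of full scale, then the gripper's target within -1 to 1 (fully open at 1, half-way at 0, shut at -1). A call has 1 to 8 rows; each row shifts and turns the commanded pose from where the row before left it; what a row does not reach is not made up. Full scale, the value 1, is 500 mm for a shift and 0.1 rad for a turn. A row lasts 1/8 s, in which the tool goes at most 62.5 mm and 10.7 degrees, less where a joint would pass 70% of its speed; a pose out of reach is approached as far as the arm can. A call with a number of a shift or a turn outside -1 to 1 is refused whole. A call with a gripper value outside its range is refused whole. The fingers move at their own pace and stop on an object; "squeeze" is the grip in N (left out, the last holds). Time passes only in rows, so rows that do not move let the fingers close. It gives the time, the measured TCP pose, the force and the opening at its end, in the units of the state.
- arm.observe(): the state, without advancing time (a new reading comes with each control period).
- arm.snapshot(name): name is "side" or "top"; returns a dict with "frame" (480x640x3 uint8, blue, green, red), "fov_y" (degrees; the focal length in pixels is half the picture's height over the tangent of half this angle, whatever the lens; pixels are square), "cx", "cy" (the principal point, pixels), "D" ([k1, k2, p1, p2, k3] as OpenCV has them; the pictures are not rectified), "extrinsics" (4x4, takes a point from world to camera coordinates). Camera axes: x right, y down, z forward; pixel columns grow to the right and rows downward; lengths in m; the calibration is good to about 2 mm. A picture is of the moment at which its call begins. There is no depth.
- arm.close_job(): hands the job in, once; it reports no verdict.
The state is a dict: "time": time; "qpos": joint angles; "dq": joint speeds; "joint_torque": joint torques, N m; "tool_pos": TCP position; "orientation": TCP orientation; "wrist_force": force on the tool from outside, world axes, zero at the start; "ft_torque": the same for the moment, N m; "width": opening from 0.0 (shut) to 1.0 (fully open).
Only numpy, scipy, OpenCV 4.12 (cv2) and the standard library are available. Lean on these libraries where they do the work, as an engineer would, in place of code of your own. Each camera call takes 0.05 s, during which the arm holds its last target. There are 200 camera calls.

## Working session

There is one attempt and no reset: what is moved stays moved. The work goes in short steps, Python scripts to look and compute and a tool call to move; the robot and the scene stay as the last step left them, time stands still between calls to the robot, and variables do not carry over. Pictures are saved under pics/ and viewed, about 8 in all and at most 12, crops included, and the job is handed in when it is done.

Besides the shell and the picture viewer there is one more tool, called in YAML: its name, and indented under it one key for each argument. move_arm: Moves the arm, as the interface text tells. Shift numbers are shares of 500 mm and turn numbers shares of 0.1 rad, none past 1 either way. Its arguments: {"type":"object","properties":{"plan":{"type":"array"},"squeeze":{"type":"number"}},"required":["plan"]}

```bash
mkdir -p pics; cat > h.py <<'E'
import numpy as np, cv2
from station import arm
def snap(n):
    s=arm.snapshot(n); f=s["frame"]; h=f.shape[0]; F=h/2/np.tan(np.radians(s["fov_y"])/2)
    K=np.array([[F,0,s["cx"]],[0,F,s["cy"]],[0,0,1.]]); return f,K,np.array(s["D"],float),np.array(s["extrinsics"])
def ray(px,K,D,E,z):
    u=cv2.undistortPoints(np.array(px,float).reshape(-1,1,2),K,D).reshape(-1,2)
    d=np.c_[u,np.ones(len(u))]@E[:3,:3]; c=-E[:3,:3].T@E[:3,3]
    return c+d*((z-c[2])/d[:,2])[:,None]
def proj(P,K,D,E):
    return cv2.projectPoints(np.array(P,float).reshape(-1,1,3),cv2.Rodrigues(E[:3,:3])[0],E[:3,3],K,D)[0].reshape(-1,2)
E
python3 - <<'E'
from h import *
for n in("top","side"):
    f,K,D,X=snap(n); cv2.imwrite(f"pics/{n}0.png",f); print(n,K[0,0],D,-X[:3,:3].T@X[:3,3])
s=arm.observe();print(s)
E
```

```text
top 566.1377711184186 [0.01230957 0.         0.         0.         0.        ] [0.40823317 0.04830957 1.36218795]
side 458.3128084160187 [-0.0399265  0.         0.         0.         0.       ] [0.43226112 0.82032782 1.01146692]
{'time': 0.1, 'qpos': array([-1.53381068e+00,  2.59268237e-01,  1.53598210e+00,  4.52211624e-06,
        1.34803600e+00, -2.02812282e-01]), 'dq': array([ 0.00165087, -0.00195467, -0.00243364, -0.00037956,  0.00041852,
        0.00010736]), 'joint_torque': array([ 2.80951419e-03, -4.38205862e+01, -2.84643531e+01,  7.21966079e-02,
        3.60584725e-02, -4.20124138e-05]), 'tool_pos': array([ 0.13062834, -0.53377426,  0.23989845]), 'orientation': array([[-9.71386236e-01, -5.82205109e-05,  2.37505321e-01],
       [-2.37505077e-01,  1.69269301e-03, -9.71384822e-01],
       [-3.45469074e-04, -9.99998566e-01, -1.65808635e-03]]), 'wrist_force': array([ 0.56720694, -0.5728118 ,  1.3563495 ]), 'ft_torque': array([-0.00900925, -0.01394077,  0.04794199]), 'width': 1.0004326585831413}
```

View pics/top0.png

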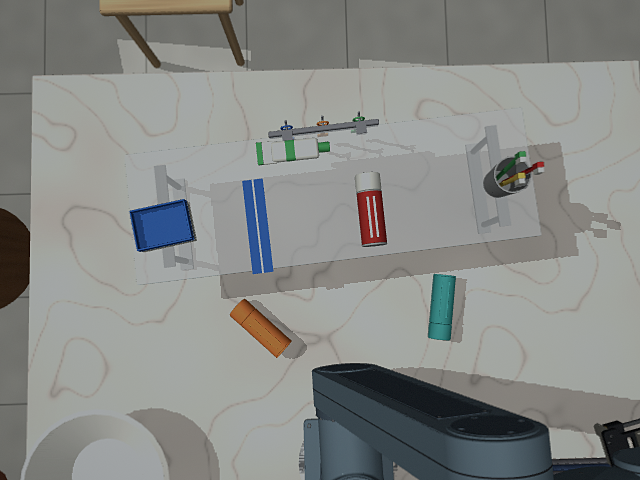

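View pics/side0.png

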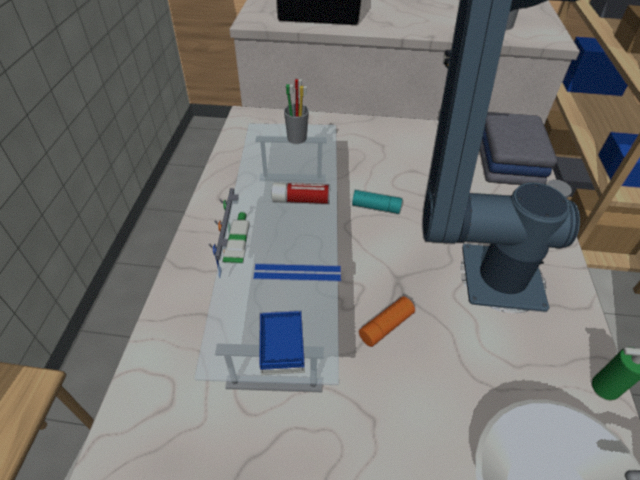

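The red can is at (371,208) in the top view, the strip at (258,226), the tumbler at (508,178), the soap dishes at (163,225) and the tube at (293,150). The orange (260,328) and turquoise (442,307) cylinders are decoys lying on the counter. The red one is the only one on the shelf with a white cap and label, so it is the can. Next I'll measure it and confirm with a crop.

```bash
cat > m.py <<'E'
from h import *
def measure(tag=None, cands=("top",), strip=False):
    f,K,D,X=snap("top"); hsv=cv2.cvtColor(f,cv2.COLOR_BGR2HSV); H,S,V=cv2.split(hsv)
    roi=np.zeros(H.shape,np.uint8); roi[130:290,200:440]=1
    def big(m):
        n,l,st,_=cv2.connectedComponentsWithStats(m.astype(np.uint8)*roi)
        return l,st
    red=(((H<6)|(H>174))&(S>150)&(V>60)).astype(np.uint8)*roi
    red=cv2.morphologyEx(red,cv2.MORPH_CLOSE,np.ones((9,9)))
    n,l,st,_=cv2.connectedComponentsWithStats(red); i=1+np.argmax(st[1:,4])
    c=max(cv2.findContours((l==i).astype(np.uint8),0,2)[0],key=cv2.contourArea)
    b=cv2.boxPoints(cv2.minAreaRect(c)); P=ray(b,K,D,X,.1965)[:,:2]
    print("red box px",b.round(1).tolist(),"area",st[i,4])
    e=[np.linalg.norm(P[1]-P[0]),np.linalg.norm(P[2]-P[1])]; k=int(np.argmax(e)); a=(P[k+1]-P[k])/e[k]
    if a[0]<0:a=-a
    q=P.mean(0); print("red part centre",q.round(4),"len,wid",np.round(e,4),"yaw axis",np.arctan2(a[1],a[0]).round(4))
    if strip:
        bl=((H>100)&(H<125)&(S>120)).astype(np.uint8)*roi
        ps=np.argwhere(bl)[:,::-1]; ps=ps[(ps[:,0]>235)&(ps[:,0]<285)]
        W=ray(ps,K,D,X,.17)[:,:2].astype(np.float32); r=cv2.minAreaRect(W); B=cv2.boxPoints(r)
        d=max((B[1]-B[0],B[2]-B[1]),key=np.linalg.norm); d=d*np.sign(d[0])
        print("strip c",r[0],"size",r[1],"yaw",np.arctan2(d[1],d[0]))
        for nm,m,z in(("soap",(H>100)&(H<125)&(S>120),.214),):
            mm=m.astype(np.uint8); mm[:,205:]=0; mm[:180]=0; mm[270:]=0
            W=ray(np.argwhere(mm)[:,::-1],K,D,X,z)[:,:2].astype(np.float32); print(nm,cv2.minAreaRect(W))
        print("tube corners",ray([[257,165],[330,158],[330,140],[257,142]],K,D,X,.185)[:,:2].round(3).tolist())
        print("tumbler",ray([[506,178]],K,D,X,.27)[:,:2])
        print("cap end",ray([[368,172]],K,D,X,.1965)[:,:2], "bottom",ray([[373,246]],K,D,X,.1965)[:,:2])
    if tag: cv2.imwrite(f"pics/{tag}.png",cv2.resize(f[120:300,200:440],None,fx=3,fy=3,interpolation=2))
E
python3 -c "
from m import *
measure('crop1',strip=True)"
```

```text
red box px [[356.29998779296875, 192.10000610351562], [380.20001220703125, 189.60000610351562], [385.70001220703125, 241.5], [361.70001220703125, 244.0]] area 1241
red part centre [ 0.5517 -0.0586] len,wid [0.0502 0.1089] yaw axis 0.0685
strip c (0.5426353812217712, 0.18034052848815918) size (0.19924001395702362, 0.04327390342950821) yaw 0.09500289
soap ((0.5442800521850586, 0.3700259327888489), (0.08602505922317505, 0.11734987050294876), 10.977290153503418)
tube corners [[0.669, 0.177], [0.68, 0.023], [0.719, 0.022], [0.719, 0.176]]
tumbler [[ 0.61175238 -0.3183098 ]]
cap end [[ 0.64583572 -0.05560015]] bottom [[ 0.49075684 -0.06072072]]
```

View pics/crop1.png

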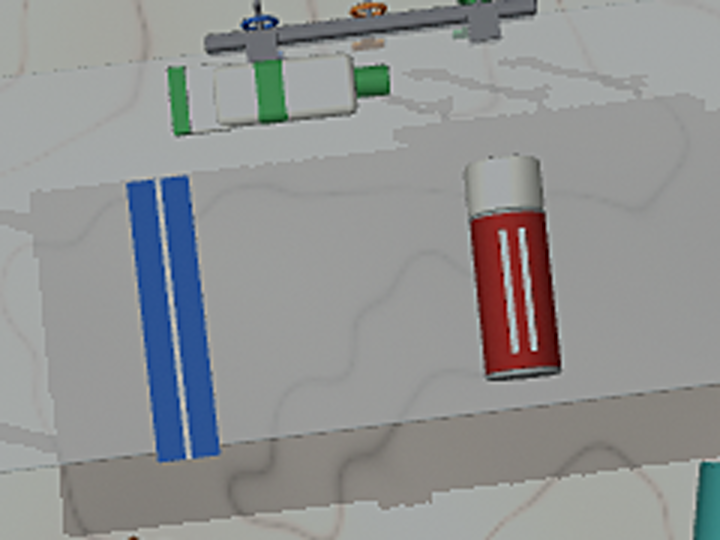

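The crop confirms the red can with white cap and label. Its yaw (about 0.08) nearly matches the strip's (0.095), it lies centred lengthways, and it has to roll about 0.239 m in +y. I'll turn the jaws along the can axis so two fingertips push it, and come in behind it.

move_arm:
  plan: [0.04,0.07,0.01,1,1,0.04,0.07,0.01,1,1,0.04,0.07,0.01,1,1,0.04,0.07,0.01,1,1,0.04,0.07,0.01,1,1,0.04,0.07,0.01,1,1,0.04,0.07,0.01,1,1,0.04,0.07,0.01,1,1]

```text
time: 1.15
tool_pos: [0.291, -0.2529, 0.2807]
orientation: [[-0.504, 0.0, 0.864], [-0.864, 0.0, -0.504], [-0.0, -1.0, -0.0]]
wrist_force: [0.4, -0.1, 0.4]
width: 1.004
```

move_arm:
  plan: [0.08,0.04,0,1,1,0.08,0.04,0,1,1,0.08,0.04,0,1,1,0.08,0.04,0,1,1,0.08,0.04,0,1,1,0.08,0.04,0,1,1,0.08,0.03,0,0.26,1,0,0,0,0,1]

```text
time: 2.15
tool_pos: [0.5723, -0.1179, 0.2794]
orientation: [[0.098, -0.001, 0.995], [-0.995, 0.001, 0.098], [-0.001, -1.0, -0.001]]
wrist_force: [-0.8, -0.0, -0.4]
width: 0.997
```

```bash
python3 -c "
from m import *
s=arm.observe();print(s['time'],s['tool_pos'],s['orientation'][:,2],s['wrist_force'])
measure()
f=snap('side')[0];cv2.imwrite('pics/s1.png',cv2.resize(f[80:320,180:420],None,fx=2.5,fy=2.5))"
```

```text
2.15 [ 0.57226975 -0.1179383   0.27936514] [ 9.95223257e-01  9.76201668e-02 -9.85847516e-04] [-7.71540440e-01 -4.05496658e-04 -3.51076932e-01]
red box px [[356.29998779296875, 192.10000610351562], [380.29998779296875, 189.60000610351562], [385.79998779296875, 241.5], [361.70001220703125, 244.0]] area 789
red part centre [ 0.5517 -0.0587] len,wid [0.0504 0.1089] yaw axis 0.0685
```

View pics/s1.png

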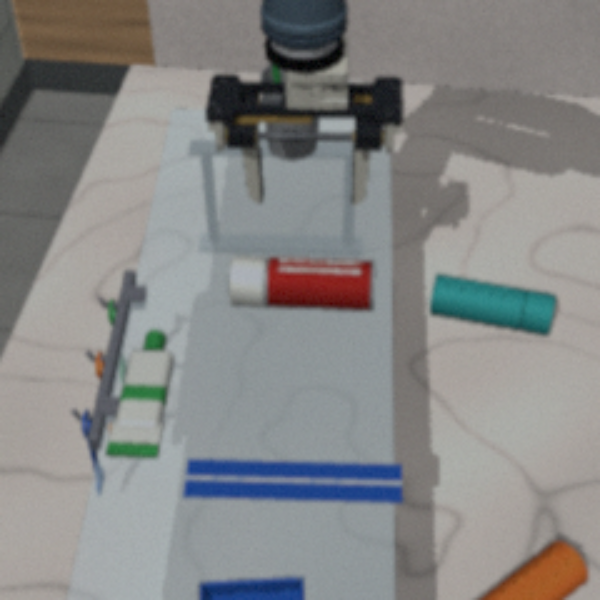

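The side view shows both fingers upright behind the can, straddling its middle. I'll lower the fingertips to 35 mm above the glass (TCP 0.227) and approach slowly.

move_arm:
  plan: [0,0,-0.03,0,1,0,0,-0.03,0,1,0,0,-0.03,0,1,0,0,-0.014,0,1,0,0.01,0,0,1,-0.001,0.01,0,0,1,-0.001,0.01,0,0,1,-0.001,0.01,0,0,1]

```text
time: 3.25
tool_pos: [0.5693, -0.0988, 0.2291]
orientation: [[0.095, 0.001, 0.995], [-0.995, -0.0, 0.095], [0.0, -1.0, 0.001]]
wrist_force: [0.4, 0.1, -0.2]
width: 0.998
```

move_arm:
  plan: [-0.001,0.01,0,0,1,-0.001,0.01,0,0,1,-0.001,0.01,0,0,1,-0.001,0.01,0,0,1,-0.001,0.01,0,0,1,-0.001,0.01,0,0,1,-0.001,0.01,0,0,1,-0.001,0.01,0,0,1]

```text
time: 4.25
tool_pos: [0.5651, -0.0589, 0.2286]
orientation: [[0.095, 0.0, 0.995], [-0.995, 0.0, 0.095], [-0.0, -1.0, 0.0]]
wrist_force: [-0.4, -0.0, 1.1]
width: 0.998
```

```bash
python3 -c "
from m import *
s=arm.observe();print(s['time'],s['tool_pos'],s['wrist_force'])
measure()
f=snap('side')[0];cv2.imwrite('pics/s2.png',cv2.resize(f[80:320,180:420],None,fx=2.5,fy=2.5))"
```

```text
4.25 [ 0.56511748 -0.05892981  0.22864244] [-0.44857385 -0.0077324   1.09021673]
red box px [[346.3999938964844, 244.8000030517578], [359.3999938964844, 196.8000030517578], [375.8999938964844, 201.3000030517578], [363.0, 249.3000030517578]] area 483
red part centre [ 0.5392 -0.0379] len,wid [0.1038 0.0356] yaw axis -0.2936
```

View pics/s2.png

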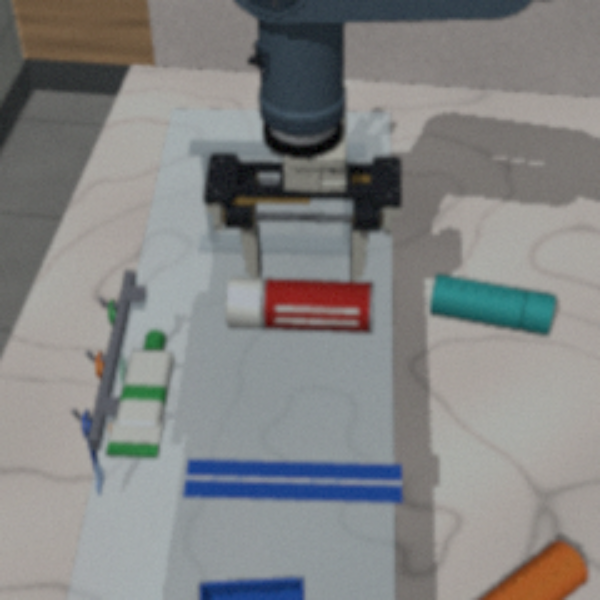

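The can rolls freely ahead of both fingers; the label has turned to the front and the can is still square. I'll push on.

move_arm:
  plan: [-0.001,0.01,-0.002,0,1,-0.001,0.01,0,0,1,-0.001,0.01,0,0,1,-0.001,0.01,0,0,1,-0.001,0.01,0,0,1,-0.001,0.01,0,0,1,-0.001,0.01,0,0,1,-0.001,0.01,0,0,1]

```text
time: 5.35
tool_pos: [0.5611, -0.0189, 0.2276]
orientation: [[0.095, -0.0, 0.995], [-0.995, 0.0, 0.095], [-0.0, -1.0, -0.0]]
wrist_force: [0.4, 0.2, 1.6]
width: 0.998
```

move_arm:
  plan: [-0.001,0.01,0,0,1,-0.001,0.01,0,0,1,-0.001,0.01,0,0,1,-0.001,0.01,0,0,1,-0.001,0.01,0,0,1,-0.001,0.01,0,0,1,-0.001,0.01,0,0,1,-0.001,0.01,0,0,1]

```text
time: 6.35
tool_pos: [0.5571, 0.0211, 0.2277]
orientation: [[0.095, -0.0, 0.995], [-0.995, -0.0, 0.095], [0.0, -1.0, -0.0]]
wrist_force: [-0.2, 0.1, -0.0]
width: 1.0
```

move_arm:
  plan: [-0.001,0.01,0,0,1,-0.001,0.01,0,0,1,-0.001,0.01,0,0,1,-0.001,0.01,0,0,1,-0.001,0.01,0,0,1,-0.001,0.01,0,0,1,-0.001,0.01,0,0,1,-0.001,0.01,0,0,1]

```text
time: 7.35
tool_pos: [0.5531, 0.0611, 0.2277]
orientation: [[0.095, 0.0, 0.995], [-0.995, -0.0, 0.095], [0.0, -1.0, 0.0]]
wrist_force: [-0.5, -0.6, 0.6]
width: 0.998
```

```bash
cat > side.py <<'E'
from h import *
def side(tag=None):
    s=arm.observe();print(s['time'],s['tool_pos'],s['wrist_force'])
    f,K,D,X=snap('side'); H,S,V=cv2.split(cv2.cvtColor(f,cv2.COLOR_BGR2HSV))
    m=(((H<6)|(H>174))&(S>130)&(V>50)).astype(np.uint8); m[:,:250]=0; m[:,360:]=0; m[:155]=0; m[330:]=0
    m=cv2.morphologyEx(m,cv2.MORPH_CLOSE,np.ones((7,7)))
    c=max(cv2.findContours(m,0,2)[0],key=cv2.contourArea); b=cv2.boxPoints(cv2.minAreaRect(c))
    P=ray(b,K,D,X,.1965)[:,:2]; B=P-[.5426,.1803]; R=np.array([[np.cos(.095),np.sin(.095)],[-np.sin(.095),np.cos(.095)]])
    Q=B@R.T; e=max((Q[1]-Q[0],Q[2]-Q[1]),key=np.linalg.norm); e=e*np.sign(e[0])
    print("box",b.round(1).tolist(),"red centre strip frame",Q.mean(0).round(4),"yaw rel",np.arctan2(e[1],e[0]).round(3),"len",np.linalg.norm(e).round(3))
    if tag: cv2.imwrite(f'pics/{tag}.png',cv2.resize(f[80:320,180:420],None,fx=2.5,fy=2.5))
E
python3 -c "
from side import *
side('s3')"
```

```text
7.35 [0.55311922 0.06106318 0.22767459] [-0.48182752 -0.6179026   0.56777437]
box [[281.20001220703125, 244.89999389648438], [282.20001220703125, 225.89999389648438], [326.0, 228.0], [325.1000061035156, 247.10000610351562]] red centre strip frame [-0.0107 -0.0836] yaw rel -0.033 len 0.107
```

View pics/s3.png

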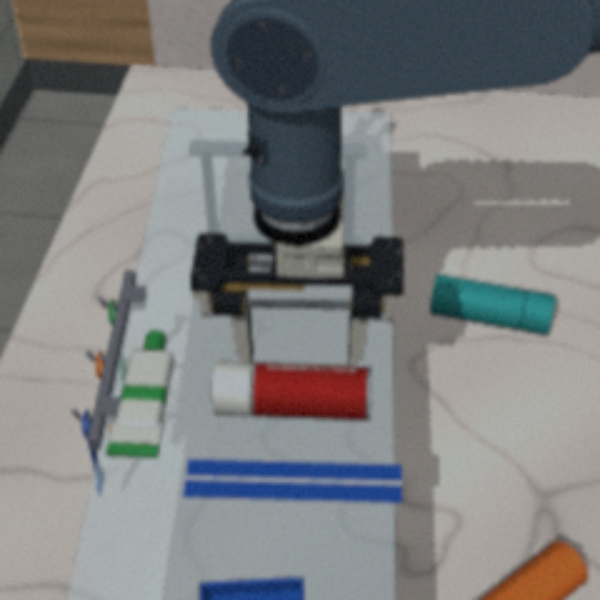

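The can is still square and the label is now underneath. Its axis is about 85 mm short of the line, and the TCP offset agrees with that. I'll push about 74 mm more, slowing towards the end.

move_arm:
  plan: [-0.001,0.01,0,0,1,-0.001,0.01,0,0,1,-0.001,0.01,0,0,1,-0.001,0.01,0,0,1,-0.001,0.01,0,0,1,-0.001,0.01,0,0,1,-0.001,0.01,0,0,1,-0.001,0.01,0,0,1]

```text
time: 8.4
tool_pos: [0.5491, 0.1011, 0.2276]
orientation: [[0.095, -0.0, 0.995], [-0.995, 0.0, 0.095], [-0.0, -1.0, -0.0]]
wrist_force: [0.6, 0.1, -1.2]
width: 0.999
```

move_arm:
  plan: [-0.001,0.01,0,0,1,-0.001,0.01,0,0,1,-0.001,0.01,0,0,1,-0.001,0.01,0,0,1,-0.001,0.01,0,0,1,-0.001,0.008,0,0,1,0,0.006,0,0,1,0,0.004,0,0,1]

```text
time: 9.4
tool_pos: [0.5462, 0.1349, 0.2277]
orientation: [[0.095, 0.0, 0.995], [-0.995, -0.0, 0.095], [0.0, -1.0, -0.0]]
wrist_force: [-0.3, -0.0, -0.5]
width: 1.0
```

move_arm:
  plan: [0,0,0,0,1,0,0,0,0,1,0,0,0,0,1,0,0,0,0,1]

```text
time: 9.9
tool_pos: [0.5462, 0.1346, 0.2277]
orientation: [[0.095, 0.0, 0.996], [-0.996, -0.0, 0.095], [0.0, -1.0, 0.0]]
wrist_force: [-0.6, 0.5, -0.6]
width: 0.999
```

```bash
python3 -c "
from side import *
side('s4')"
```

```text
9.9 [0.54616884 0.13464182 0.22766418] [-0.61718007  0.48965856 -0.56760957]
box [[278.3999938964844, 269.8999938964844], [279.1000061035156, 249.39999389648438], [325.20001220703125, 251.0], [324.5, 271.6000061035156]] red centre strip frame [-0.0097 -0.0099] yaw rel -0.013 len 0.108
```

View pics/s4.png

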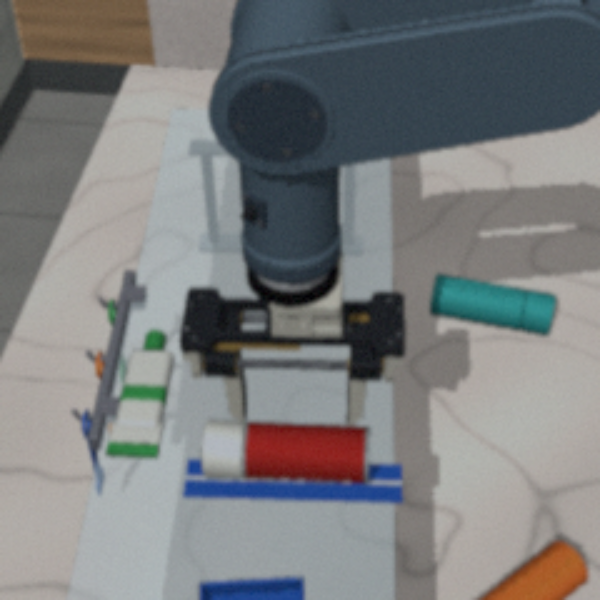

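Side view: the can is square, about 10 mm short of the line, and the TCP offset agrees. I'll finish with a slow 12 mm push, then back off.

move_arm:
  plan: [-0.0005,0.005,0,0,1,-0.0005,0.005,0,0,1,-0.0005,0.005,0,0,1,-0.0005,0.005,0,0,1,0,0.004,0,0,1,0,0,0,0,1,0,0,0,0,1,0,0,0,0,1]

```text
time: 10.95
tool_pos: [0.5452, 0.1467, 0.2277]
orientation: [[0.095, 0.0, 0.996], [-0.996, -0.0, 0.095], [0.0, -1.0, 0.0]]
wrist_force: [-0.4, 0.0, -0.7]
width: 1.003
```

```bash
python3 -c "
from side import *
side()"
```

```text
10.95 [0.5451714  0.14665333 0.22766583] [-0.36460436  0.00163855 -0.72457465]
box [[277.5, 274.1000061035156], [278.29998779296875, 253.39999389648438], [325.1000061035156, 255.1999969482422], [324.29998779296875, 275.8999938964844]] red centre strip frame [-0.0091  0.0022] yaw rel -0.017 len 0.108
```

move_arm:
  plan: [0,-0.02,0,0,1,0,-0.04,0,0,1,0,-0.06,0,0,1,0,-0.06,0.06,0,1,-0.04,-0.06,0.06,0,1,-0.06,-0.06,0.06,0,1,-0.06,-0.06,0.04,0,1,0,0,0,0,1]

```text
time: 12.0
tool_pos: [0.4643, -0.036, 0.3398]
orientation: [[0.091, 0.004, 0.996], [-0.996, -0.002, 0.091], [0.002, -1.0, 0.004]]
wrist_force: [1.4, -0.7, 0.2]
width: 1.003
```

```bash
python3 -c "
from m import *
from side import side
side()
measure('crop2')"
```

```text
12.0 [ 0.46428415 -0.03600291  0.33977504] [ 1.42884588 -0.67718377  0.24657852]
box [[277.5, 274.0], [278.29998779296875, 253.3000030517578], [325.1000061035156, 255.1999969482422], [324.29998779296875, 275.8999938964844]] red centre strip frame [-0.0091  0.0021] yaw rel -0.019 len 0.108
red box px [[241.5, 203.89999389648438], [265.79998779296875, 201.3000030517578], [271.20001220703125, 252.89999389648438], [246.89999389648438, 255.39999389648438]] area 1220
red part centre [0.534  0.1793] len,wid [0.0506 0.1079] yaw axis 0.0849
```

View pics/crop2.png

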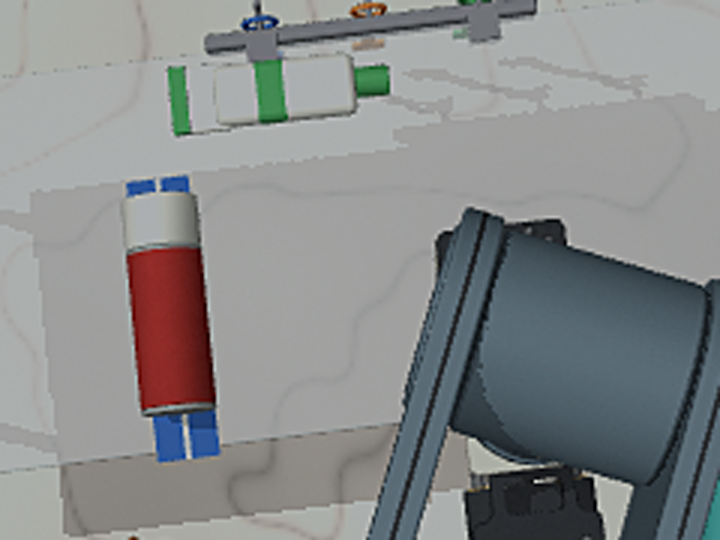

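The can lies square on the line. I also need proof that it turned past half a turn, so I'll check the s3 frame numerically for label traces at the can's top rim.

```bash
python3 -c "
import cv2,numpy as np
for n,r in(('s2',(272,336)),('s3',(352,424)),('s4',(412,488))):
    f=cv2.imread(f'pics/{n}.png'); print(n)
    for x in (300,):
        for y in range(r[0],r[1],4): print(y,f[y,x-20:x+30].mean(0).round(),end=' ')
    print()
"
```

```text
s2
272 [148. 146. 138.] 276 [143. 140. 135.] 280 [ 85.  84. 114.] 284 [ 29.  32. 114.] 288 [ 27.  30. 127.] 292 [ 30.  33. 134.] 296 [ 30.  33. 138.] 300 [ 29.  33. 139.] 304 [ 63.  65. 142.] 308 [128. 131. 151.] 312 [ 95.  99. 135.] 316 [ 56.  58. 118.] 320 [114. 117. 135.] 324 [ 81.  83. 107.] 328 [56. 56. 81.] 332 [130. 128. 125.] 
s3
352 [153. 151. 144.] 356 [153. 151. 143.] 360 [148. 146. 139.] 364 [109. 109. 120.] 368 [ 78.  80. 119.] 372 [ 38.  41. 124.] 376 [ 28.  32. 130.] 380 [ 29.  33. 135.] 384 [ 31.  34. 139.] 388 [ 31.  34. 140.] 392 [ 31.  34. 138.] 396 [ 29.  31. 132.] 400 [ 27.  30. 123.] 404 [ 24.  26. 112.] 408 [ 22.  24. 102.] 412 [18. 20. 89.] 416 [56. 56. 84.] 420 [133. 131. 128.] 
s4
412 [158. 155. 148.] 416 [158. 155. 148.] 420 [153. 151. 144.] 424 [100.  99. 115.] 428 [ 27.  29. 103.] 432 [ 27.  29. 120.] 436 [ 29.  32. 130.] 440 [ 30.  33. 137.] 444 [ 31.  35. 141.] 448 [ 32.  36. 144.] 452 [ 33.  35. 144.] 456 [ 33.  36. 142.] 460 [ 30.  34. 136.] 464 [ 28.  31. 128.] 468 [ 25.  29. 118.] 472 [ 22.  25. 107.] 476 [33. 34. 97.] 480 [94. 75. 93.] 484 [138.  81.  59.]
```

In s3 the label's white line is coming up again at the rear rim. That puts the roll at about 330° there, well past half a turn. The tube pixels haven't changed and the can is still, so I'm handing in.

```bash
python3 -c "
from side import *
side()
arm.close_job()"
```

```text
12.1 [ 0.46506066 -0.03412092  0.33771914] [ 0.37023911  1.37330286 -0.46829142]
box [[277.5, 274.0], [278.29998779296875, 253.39999389648438], [325.1000061035156, 255.1999969482422], [324.29998779296875, 275.79998779296875]] red centre strip frame [-0.009   0.0021] yaw rel -0.017 len 0.108
the job is handed in; nothing more can be done
```

I rolled the red can about 0.24 m along the shelf with both open fingertips about 35 mm above the glass. It now rests on the strip's white line, the arm is clear of it, and I handed in at about 12 s of the 54 s.

- **Position:** the can's axis is 0 mm off the line in the top view and 2 mm off in the side view. Its angle is within 0.02 rad, and its middle is about 9 mm off lengthways (estimated).
- **At rest:** the side-view readings did not change between the last looks, so the can was still.
- **Half turn:** I have this only from pictures. At about 155 mm of travel the label was coming up again at the rear rim, so the can had rolled about 330°.
- **Other items:** the tube looks unchanged in the top view. I did not re-measure the tumbler or soap dishes, but the gripper was never planned to pass near them, and the wrist force stayed under about 2 N wherever I read it.

No check failed. The two views differ by about 2 mm, which is within the calibration.

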